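# Sniff along the chamber's seam for leaks

## Task

Swing the lid of the grey test case open by its bar until it rests back on its stop, then take the yellow leak-sniffer wand from its rest and guide its tip slowly (about 2 cm a second) along the whole orange seam, from the green dot round both bends to the red dot, staying about 5 mm above it and never pressing on the case. Then lay the wand back in both saddles of its rest, nose pointing as it was, leaving the lid open and the dishes, bottle and flask around it undisturbed.

Things in the scene. Friction and masses are not known exactly. Their poses are not given: they have to be found in the camera images.
- lid (a joint): angle of the case's lid: 0 shut, grows as it opens, 1.85 rad (16 degrees past upright) on its stop. The lid (black frame 132 x 200 x 10 mm, clear window, 0.2 kg) is hinged along the case's far long edge; let go below about 1.6 rad it falls shut, beyond that it sinks slowly on to the stop
- lid_bar (a point): middle of the lid's steel pull bar: round, 12 mm thick, 104 mm long along the case's y, 46 mm in front of the lid's front edge (clear gap 40 mm to the edge, 92 mm between its end arms). Moves with the lid, 178 mm from the hinge axis. It can be gripped from above and turns between the fingers
- lid_hinge_axis (a point): a fixed point of the case, middle of the lid's hinge line, 61 mm above the bench; the hinge line runs along the point's y, the bar lies to its -x when the lid is shut and swings up and over towards +x. The bar's centre line runs 5 mm above this point when shut
- case: grey test case, fixed, 130 (x) x 200 (y) x 60 mm high, origin under its centre, x towards its hinge, y along its long side (left seen from the robot). 54 mm up is a chamber's flat metal cover with an orange seam 7 mm wide: from the green dot 55 mm along -y, 50 mm slanting, 55 mm along -y to the red dot. Case walls rise 6 mm, bolt heads 2 mm above it. May stand left or right of the rest
- wand_centre (a point): centre of the yellow wand's body (140 mm along its x, 26 mm wide between flat upright sides, 26 mm high; z up; about 0.12 kg, balanced within 5 mm of this point). It lies level in the two saddles of the rest
- wand_tip (a point): end of the wand's nose, a steel tube 8 mm thick with a red end that leaves the front of the body and bends down: 100 mm ahead of (x) and 64 mm below the wand's centre
- rest: wand rest, fixed: black base 150 x 80 x 12 mm, origin under its centre, x the way the wand's nose points; two grey saddles 12 mm thick, centred 55 mm either side of the middle, carry the wand's underside 75 mm above the bench between flared cheeks 15 mm higher (3 mm or more free either side); 98 mm free between the saddles for the fingers
- rest_seat (a point): on the rest: where the wand's centre lies when it is home, 88 mm above the bench
- rest_nose (a point): on the rest: where the wand's tip is when it is home, 24 mm above the bench
- dishes: bystander: stack of clear culture dishes, 92 mm wide, 45 mm high, origin under it
- bottle: bystander: white reagent bottle with a blue cap, 60 mm wide, 120 mm high, origin under it
- flask: bystander: foil-topped flask, 76 mm wide, 191 mm high, origin under it
- seam0 (a point): point 5 mm above the orange seam at its green start dot (59 mm above the bench), where the wand's tip should pass
- seam1 (a point): point 5 mm above the orange seam half-way to the first bend (59 mm above the bench), where the wand's tip should pass
- seam2 (a point): point 5 mm above the orange seam at the first bend (59 mm above the bench), where the wand's tip should pass
- seam3 (a point): point 5 mm above the orange seam half-way between the bends (59 mm above the bench), where the wand's tip should pass
- seam4 (a point): point 5 mm above the orange seam at the second bend (59 mm above the bench), where the wand's tip should pass
- seam5 (a point): point 5 mm above the orange seam half-way from the second bend to the end (59 mm above the bench), where the wand's tip should pass
- seam6 (a point): point 5 mm above the orange seam at its red end dot (59 mm above the bench), where the wand's tip should pass
Not all that is in view belongs to the job. Leave any purple look-alike of the part that bears wand_centre alone.

How it is judged:
By the outcome, as a careful person would: the job done as asked, in the order asked, and still so for the second after the job is handed in, with the robot touching nothing.
It also fails if it takes over 72 s, if anything falls off the work surface, if the arm or the gripper's body presses on something with over 40 N, if the wrist force passes 120 N, or if a joint passes its speed limit or range.

## Robot

A 6-joint arm with a two-finger parallel gripper is mounted at the origin on a cart in front of the work surface, level with it; the furniture and walls round the work are solid. World frame = base frame: x ahead of the robot, y to its left, z up, the work surface at z = 0. Lengths are in m, angles in rad, forces in N, time in s.
With the tool pointing down it reaches from about 0.275 to 0.825 m from the base axis. Payload 5.2 kg.
Tool frame: the origin (TCP) lies between the finger pads; the fingertips stand 22 mm ahead of it and the grasp point (between the pads) lies 3 mm ahead of it; z points along the fingers, x is the direction in which the jaws open and shut, and the axes are right-handed (so a half turn about z gives the same grasp; the last joint's range is limited). The gripper opens to 93 mm and grips with 3 to 60 N. Pads are 15 mm wide; open, the fingers measure 128 mm over their backs; the gripper's body (75 mm by 188 mm) begins 65 mm behind the grasp point.
Start: joints at [-1.484, 0.259, 1.535, -0, 1.348, -0.203], TCP at [0.157, -0.527, 0.241] pointing down, gripper open.
Joint ranges: [-3.14, 3.14], [-0.91, 2.08], [0.19, 2.58], [-1.22, 4.36], [0.22, 2.71], [-3.12, 3.12]. Speed limits (rad/s): [2.57, 2.57, 3.14, 3.14, 3.14, 3.14].

## Interface

Orientations are given as a rotation vector (axis times angle).
In Python, from workcell import readout, viewer, workorder gives the robot as it stands. The module is installed in compiled form; this text tells all that it offers.
- The arm moves only by the tool jog_arm, never from a script. Its argument "moves" is a list that holds one entry, the list of rows, each a list of 7 numbers: the turn, a rotation vector about the tool's x, y, z in degrees, then the shift along the tool's x, y, z in cm, then the opening, from 0 (shut) to 1 (fully open). A call has 1 to 5 rows; each row shifts and turns the commanded pose from where the row before left it, along the tool's axes as they then stand; what a row does not reach is not made up. A row lasts 1/8 s, in which the tool goes at most 62.5 mm and 10.7 degrees, less where a joint would pass 70% of its speed; a pose out of reach is approached as far as the arm can. A call with a gripper value outside its range is refused whole. The fingers move at their own pace and stop on an object; the grip force is fixed at half the most. Time passes only in rows, so rows that do not move let the fingers close. It gives the time, the measured TCP pose, the force and the opening at its end, in the units of the state.
- readout.get_state(): the state, without advancing time (a new reading comes with each control period).
- viewer.snapshot(name): name is "side" or "top" or "wrist"; returns the picture (384x512x3 uint8, red, green, blue); there is no depth.
- viewer.get_calibration(name): a dict with "intrinsics" (3x3 intrinsics, pixels), "world_to_cam" (4x4, takes a point from world to camera coordinates). Camera axes: x right, y up, looking along -z (the intrinsics and any distortion apply to the point x, -y, -z); pixel columns grow to the right and rows downward; lengths in m; the calibration is good to about 2 mm. A picture is of the moment at which its call begins: read the wrist's pose just before it. get_calibration takes no time and is no camera call; for the wrist camera it gives the pose at the moment of the call.
- workorder.hand_in(): hands the job in, once; it reports no verdict.
The state is a dict: "t": time; "joint_positions": joint angles; "joint_vel": joint speeds; "joint_torque": joint torques, N m; "tool_pos": TCP position; "orientation": TCP orientation; "force": force on the tool from outside, world axes, zero at the start; "torque": the same for the moment, N m; "finger_gap": finger opening in m.
Only numpy, scipy, OpenCV 4.12 (cv2) and the standard library are available. Lean on these libraries where they do the work, as an engineer would, in place of code of your own. Each camera call takes 0.05 s, during which the arm holds its last target. There are 200 camera calls.

## Working session

There is one attempt and no reset: what is moved stays moved. The work goes in short steps, Python scripts to look and compute and a tool call to move; the robot and the scene stay as the last step left them, time stands still between calls to the robot, and variables do not carry over. Pictures are saved under pics/ and viewed, about 8 in all and at most 12, crops included, and the job is handed in when it is done.

Besides the shell and the picture viewer there is one more tool, called after ">>>" as name(argument=value, ...), one argument or row to a line, values as JSON. jog_arm: Moves the arm, as the interface text tells. Its arguments: {"type":"object","properties":{"moves":{"type":"array"}},"required":["moves"]}

```bash
mkdir -p pics
cat > h.py <<'E'
import numpy as np, cv2
from scipy.spatial.transform import Rotation as R
from workcell import readout, viewer, workorder
def snap(n,f):
    s=readout.get_state(); c=viewer.get_calibration(n); im=viewer.snapshot(n)
    cv2.imwrite(f'pics/{f}.png',im[:,:,::-1]); np.savez(f'pics/{f}.npz',K=c['intrinsics'],T=c['world_to_cam']); return im
def load(f):
    d=np.load(f'pics/{f}.npz'); return d['K'],d['T']
def ray(f,u,v,z):
    K,T=load(f); p=np.linalg.inv(K)@[u,v,1]; d=T[:3,:3].T@(p*[1,-1,-1]); o=-T[:3,:3].T@T[:3,3]
    return o+d*(z-o[2])/d[2]
def proj(f,P):
    K,T=load(f); q=(T[:3,:3]@np.array(P).T).T+T[:3,3]; q=q*[1,-1,-1]; q=q@K.T; return q[:,:2]/q[:,2:]
E
python3 - <<'E'
from h import *
for n in ('top','side'):
    snap(n,n+'0'); c=viewer.get_calibration(n); print({k:(np.round(v,3).tolist() if not isinstance(v,str) else v) for k,v in c.items()})
a=cv2.imread('pics/top0.png');b=cv2.imread('pics/side0.png')
cv2.imwrite('pics/t0b.png',cv2.resize(a,(800,600),interpolation=cv2.INTER_CUBIC))
s=readout.get_state(); print(s)
E
```

```text
{'intrinsics': [[371.479, 0.0, 252.332], [0.0, 371.479, 184.777], [0.0, 0.0, 1.0]], 'world_to_cam': [[-0.028, -1.0, -0.004, -0.009], [0.998, -0.028, 0.064, -0.574], [-0.064, -0.002, 0.998, -1.12], [0.0, 0.0, 0.0, 1.0]]}
{'intrinsics': [[386.216, 0.0, 255.908], [0.0, 386.216, 191.445], [0.0, 0.0, 1.0]], 'world_to_cam': [[-0.818, -0.575, -0.019, 0.456], [0.316, -0.477, 0.82, -0.28], [-0.48, 0.665, 0.572, -0.805], [0.0, 0.0, 0.0, 1.0]]}
{'t': 0.1, 'joint_positions': array([-1.48381971e+00,  2.59269030e-01,  1.53594404e+00,  4.27337210e-06,
        1.34800896e+00, -2.02807137e-01]), 'joint_vel': array([ 0.00127196, -0.00200853, -0.0012002 ,  0.00088168,  0.00080212,
        0.00017561]), 'joint_torque': array([ 2.85426504e-04, -4.38215160e+01, -2.84643155e+01,  7.19404919e-02,
        3.61459167e-02, -4.96371490e-05]), 'tool_pos': array([ 0.1571403 , -0.52660811,  0.23991328]), 'orientation': array([-2.51792877e+00,  1.87669239e+00,  1.69644404e-03]), 'force': array([ 0.75466186, -0.29592757,  0.03310036]), 'torque': array([-0.00869261,  0.02428145,  0.00627812]), 'finger_gap': 0.0928320574887496}
```

View pics/t0b.png

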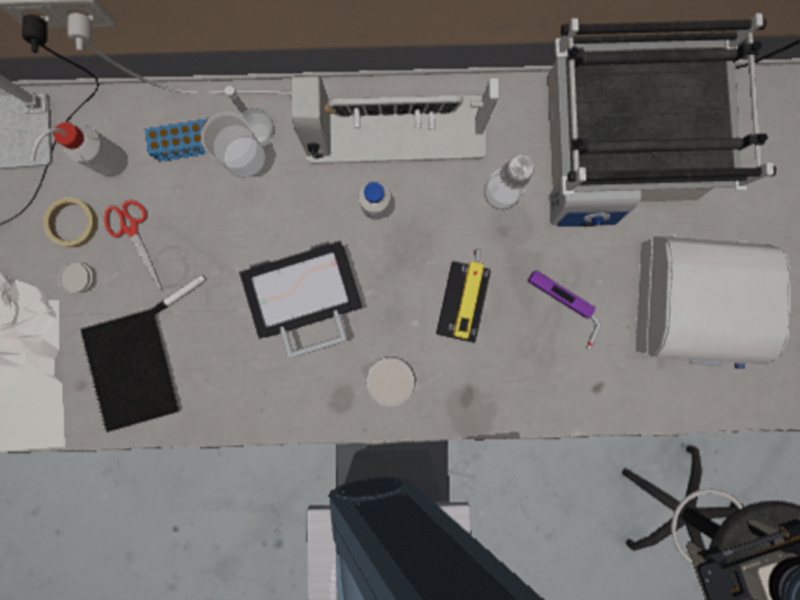

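View pics/side0.png

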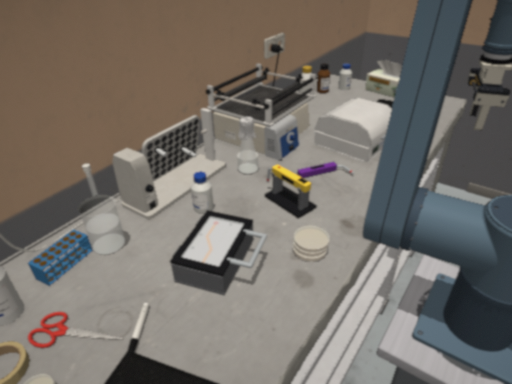

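Run:
```python
import cv2
a=cv2.imread('pics/top0.png')[145:265,145:325]
cv2.imwrite('pics/t0c.png',cv2.resize(a,None,fx=4.4,fy=4.4,interpolation=cv2.INTER_CUBIC))
```

```text
(no output)
```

View pics/t0c.png

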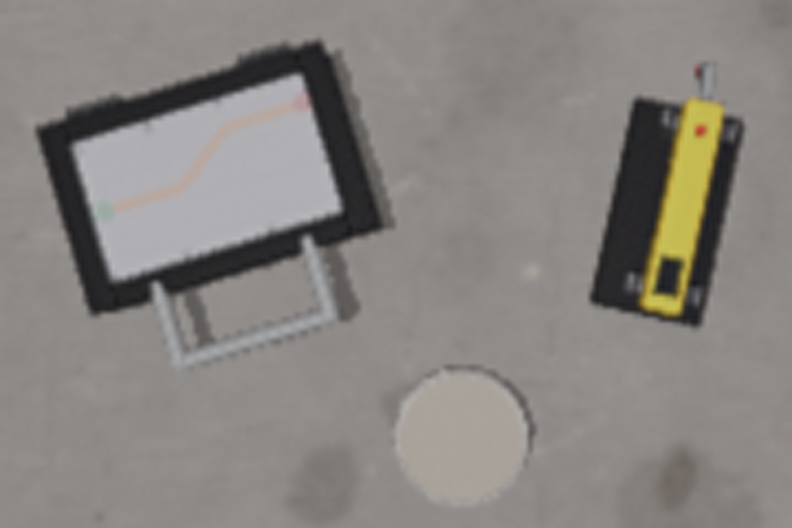

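Run:
```python
from h import *
def p(u,v,z): return ray('top0',u/4.4+145,v/4.4+145,z)
L=[p(u,v,.066) for u,v in[(40,128),(322,43),(380,228),(95,313)]]
print('lid',np.round(L,4).tolist(), [np.linalg.norm(L[i]-L[i-1]).round(4) for i in range(4)])
b=[p(180,362,.066),p(333,318,.066)];print('bar',np.round(b,4),np.mean(b,0),np.linalg.norm(b[0]-b[1]))
d=b[0]-b[1];print('y yaw',np.degrees(np.arctan2(d[1],d[0]))-90)
far=L[0]-L[1];print('far yaw',np.degrees(np.arctan2(far[1],far[0]))-90)
g=p(107,211,.055);r=p(304,100,.055);b1=p(184,187,.055);b2=p(228,127,.055)
print('seam',np.round([g,b1,b2,r],4).tolist(),np.linalg.norm(g-b1),np.linalg.norm(b1-b2),np.linalg.norm(b2-r))
w=[p(703,100,.101),p(661,312,.101)];print('wand',np.round(w,4).tolist(),np.mean(w,0),np.linalg.norm(w[0]-w[1]))
d=w[0]-w[1];print('wyaw',np.degrees(np.arctan2(d[1],d[0])))
print('tip',p(699,73,.026))
B=[p(u,v,.012) for u,v in[(640,100),(742,123),(700,325),(592,300)]];print('base',np.mean(B,0),np.round(B,3).tolist())
print('dish',p(463,437,.045)); 
for n,u,v,z in(('bottle',375,192,.12),('flask',521,165,.191),('flaskbase',502,195,0)): print(n,ray('top0',u/1.5625,v/1.5625,z))
s=readout.get_state(); M=R.from_rotvec(s['orientation']).as_matrix();print(M.round(3))
```

```text
lid [[0.6102, 0.2634, 0.066], [0.6621, 0.0734, 0.066], [0.5369, 0.0375, 0.066], [0.4858, 0.2282, 0.066]] [np.float64(0.1293), np.float64(0.197), np.float64(0.1303), np.float64(0.1975)]
bar [[0.4518 0.1722 0.066 ]
 [0.478  0.0701 0.066 ]] [0.46492526 0.12117891 0.066     ] 0.10541900277344056
y yaw 14.41287235402281
far yaw 15.282285872910265
seam [[0.5539, 0.2218, 0.055], [0.5686, 0.1696, 0.055], [0.6084, 0.1392, 0.055], [0.6253, 0.0874, 0.055]] 0.05421232838543129 0.05007898650222977 0.05444270316222219
wand [[0.6127, -0.1758, 0.101], [0.4767, -0.1438, 0.101]] [ 0.54474682 -0.15975885  0.101     ] 0.13971993662842644
wyaw -13.244108106598922
tip [ 0.6396285  -0.18427039  0.026     ]
base [ 0.54450336 -0.16136289  0.012     ] [[0.623, -0.144, 0.012], [0.605, -0.215, 0.012], [0.465, -0.18, 0.012], [0.484, -0.106, 0.012]]
dish [ 0.39532349 -0.0137495   0.045     ]
bottle [0.74301003 0.00482945 0.12      ]
flask [ 0.76538173 -0.24456782  0.191     ]
flaskbase [ 0.75762215 -0.24690789  0.        ]
[[ 0.286 -0.958 -0.   ]
 [-0.958 -0.286  0.002]
 [-0.002 -0.    -1.   ]]
```

>>> jog_arm(
  moves=[
    [[0, 0, 0, -4.44, -4.0, 0, 0.4], [0, 0, 0, -4.44, -4.0, 0, 0.4], [0, 0, 0, -4.44, -4.0, 0, 0.4], [0, 0, 0, -4.44, -4.0, 0, 0.4], [0, 0, 0, -4.44, -4.0, 0, 0.4]],
  ],
)

```text
t: 0.72
tool_pos: [0.2857, -0.2552, 0.2404]
orientation: [-2.518, 1.878, 0.0]
force: [0.2, -0.3, 0.2]
finger_gap: 0.0477
```

>>> jog_arm(
  moves=[
    [[0, 0, 0, -4.44, -4.0, 0, 0.4], [0, 0, 0, -4.44, -4.0, 0, 0.4], [0, 0, 0, -4.44, -4.0, 0, 0.4], [0, 0, 0, -4.44, -4.0, 0, 0.4], [0, 0, 0, -4.44, -4.0, 0, 0.4]],
  ],
)

```text
t: 1.35
tool_pos: [0.414, 0.0147, 0.2407]
orientation: [2.519, -1.877, 0.001]
force: [0.9, -1.3, 0.3]
finger_gap: 0.0374
```

>>> jog_arm(
  moves=[
    [[0, 0, 0, -4.44, -4.0, 0, 0.4], [0, 0, 0, -4.44, -4.0, 0, 0.4], [0, 0, -9.8, 0, 0, 0, 0.4], [0, 0, -9.8, 0, 0, 0, 0.4], [0, 0, -9.8, 0, 0, 0, 0.4]],
  ],
)

```text
t: 1.98
tool_pos: [0.4646, 0.1211, 0.2401]
orientation: [2.916, -1.167, -0.002]
force: [0.1, -0.3, -0.4]
finger_gap: 0.0371
```

>>> jog_arm(
  moves=[
    [[0, 0, -9.8, 0, 0, 0, 0.4], [0, 0, -9.8, 0, 0, 0, 0.4], [0, 0, -9.8, 0, 0, 0, 0.4], [0, 0, -9.8, 0, 0, 0, 0.4], [0, 0, -9.8, 0, 0, 0, 0.4]],
  ],
)

```text
t: 2.6
tool_pos: [0.4646, 0.1207, 0.2402]
orientation: [-3.138, -0.146, 0.002]
force: [-0.7, -0.1, -0.0]
finger_gap: 0.0372
```

>>> jog_arm(
  moves=[
    [[0, 0, -9.8, 0, 0, 0, 0.4], [0, 0, 0, 0, 0, 0, 0.4]],
  ],
)

```text
t: 2.85
tool_pos: [0.4646, 0.1207, 0.2403]
orientation: [-3.116, -0.402, 0.001]
force: [0.3, 0.5, -0.9]
finger_gap: 0.0373
```

Run:
```python
from h import *
im=snap('wrist','w1'); cv2.imwrite('pics/w1b.png',cv2.resize(im[:,:,::-1],(800,600)))
s=readout.get_state();print(s['t'],s['tool_pos'],R.from_rotvec(s['orientation']).as_matrix().round(3),s['finger_gap'],s['joint_positions'].round(2))
print(proj('w1',[[.465,.121,.066],[.452,.172,.066],[.478,.07,.066]])*1.5625)
```

```text
2.9 [0.46472098 0.12069185 0.2403665 ] [[ 0.968  0.252 -0.001]
 [ 0.252 -0.968  0.   ]
 [-0.001 -0.    -1.   ]] 0.03733412049026566 [ 0.02  0.13  1.69  0.    1.32 -0.23]
[[401.85386776 286.93736615]
 [402.49430618 211.13977192]
 [401.26296598 356.87216719]]
```

View pics/w1b.png

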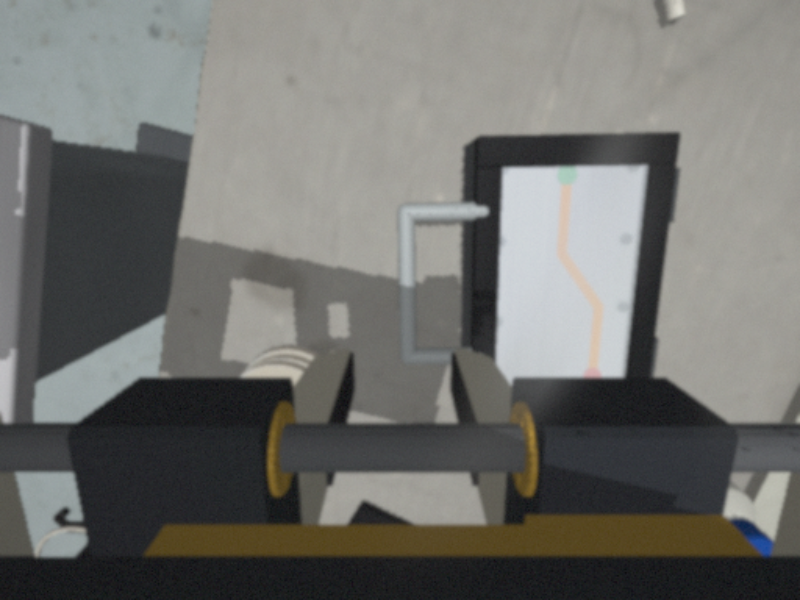

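>>> jog_arm(
  moves=[
    [[0, 0, 0, 0.3, 0, 4.3, 0.4], [0, 0, 0, 0, 0, 4.3, 0.4], [0, 0, 0, 0, 0, 4.3, 0.4], [0, 0, 0, 0, 0, 4.0, 0.4], [0, 0, 0, 0, 0, 0, 0.4]],
  ],
)

```text
t: 3.52
tool_pos: [0.4653, 0.1213, 0.0692]
orientation: [-3.115, -0.4, 0.011]
force: [0.2, -0.8, 0.7]
finger_gap: 0.0372
```

>>> jog_arm(
  moves=[
    [[0, 0, 0, 0, 0, 0.2, 0], [0, 0, 0, 0, 0, 0, 0], [0, 0, 0, 0, 0, 0, 0], [0, 0, 0, 0, 0, 0, 0]],
  ],
)

```text
t: 4.03
tool_pos: [0.4679, 0.1213, 0.0709]
orientation: [3.115, 0.405, 0.001]
force: [-3.2, -1.2, 6.3]
finger_gap: 0.0108
```

Run:
```python
import numpy as np
phi=np.array([0,.05,.13,.23,.33,.43,.53,.63,.73,.83,.93,1.03,1.13,1.23,1.33,1.43,1.53,1.63,1.7,1.76,1.8,1.83])
x=-178*np.cos(phi)+5*np.sin(phi);z=178*np.sin(phi)+5*np.cos(phi)
for a,b,c in zip(phi[1:],np.diff(x)/10,-np.diff(z)/10):print(a,round(b,2),round(c,2))
```

```text
0.05 0.05 -0.89
0.13 0.17 -1.41
0.23 0.37 -1.74
0.33 0.54 -1.7
0.43 0.71 -1.63
0.53 0.87 -1.56
0.63 1.02 -1.46
0.73 1.16 -1.35
0.83 1.29 -1.23
0.93 1.4 -1.1
1.03 1.51 -0.95
1.13 1.59 -0.79
1.23 1.66 -0.63
1.33 1.72 -0.46
1.43 1.76 -0.29
1.53 1.78 -0.11
1.63 1.78 0.07
1.7 1.24 0.15
1.76 1.05 0.2
1.8 0.69 0.17
1.83 0.51 0.14
```

>>> jog_arm(
  moves=[
    [[0, 0, 0, 0.05, 0, -0.89, 0], [0, 0, 0, 0.17, 0, -1.41, 0], [0, 0, 0, 0.37, 0, -1.74, 0], [0, 0, 0, 0.54, 0, -1.7, 0]],
  ],
)

```text
t: 4.53
tool_pos: [0.478, 0.1242, 0.1281]
orientation: [3.115, 0.405, -0.003]
force: [-0.2, -0.9, -3.1]
finger_gap: 0.0113
```

>>> jog_arm(
  moves=[
    [[0, 0, 0, 0.71, 0, -1.63, 0], [0, 0, 0, 0.87, 0, -1.56, 0], [0, 0, 0, 1.02, 0, -1.46, 0]],
  ],
)

```text
t: 4.9
tool_pos: [0.5011, 0.1306, 0.1745]
orientation: [3.115, 0.405, -0.01]
force: [-6.5, -2.6, 2.3]
finger_gap: 0.011
```

>>> jog_arm(
  moves=[
    [[0, 0, 0, 1.16, 0, -1.35, 0], [0, 0, 0, 1.29, 0, -1.23, 0], [0, 0, 0, 1.4, 0, -1.1, 0], [0, 0, 0, 1.51, 0, -0.95, 0]],
  ],
)

```text
t: 5.4
tool_pos: [0.5533, 0.1451, 0.2231]
orientation: [-3.115, -0.406, 0.006]
force: [-8.1, -0.4, 10.3]
finger_gap: 0.0107
```

>>> jog_arm(
  moves=[
    [[0, 0, 0, 1.59, 0, -0.79, 0], [0, 0, 0, 1.66, 0, -0.63, 0], [0, 0, 0, 1.72, 0, -0.46, 0], [0, 0, 0, 1.76, 0, -0.29, 0]],
  ],
)

```text
t: 5.9
tool_pos: [0.6203, 0.1639, 0.2438]
orientation: [-3.112, -0.406, -0.001]
force: [-2.8, 4.2, 1.6]
finger_gap: 0.0111
```

>>> jog_arm(
  moves=[
    [[0, 0, 0, 1.78, 0, -0.11, 0], [0, 0, 0, 1.78, 0, 0.07, 0], [0, 0, 0, 1.24, 0, 0.15, 0], [0, 0, 0, 1.05, 0, 0.2, 0], [0, 0, 0, 0, 0, 0, 0]],
  ],
)

```text
t: 6.52
tool_pos: [0.6776, 0.179, 0.2393]
orientation: [-3.112, -0.406, -0.002]
force: [-1.6, 6.2, 1.3]
finger_gap: 0.0112
```

>>> jog_arm(
  moves=[
    [[0, 0, 0, 0.69, 0, 0.17, 0], [0, 0, 0, 0, 0, 0, 0.5], [0, 0, 0, 0, 0, 0, 0.5], [0, 0, 0, 0, 0, 0, 0.5], [0, 0, 0, 0, 0, 0, 0.5]],
  ],
)

```text
t: 7.15
tool_pos: [0.6839, 0.1782, 0.2369]
orientation: [3.115, 0.404, -0.0]
force: [0.0, 0.2, 0.1]
finger_gap: 0.0444
```

>>> jog_arm(
  moves=[
    [[0, 0, 0, 0, 0, -1.5, 0.5], [0, 0, 0, 0, 0, -3, 0.5], [0, 0, 0, 0, 0, -4, 0.5], [0, 0, 0, 0, 0, 0, 0.5]],
  ],
)

```text
t: 7.65
tool_pos: [0.6855, 0.1788, 0.3276]
orientation: [3.115, 0.405, 0.015]
force: [0.5, -0.5, 0.5]
finger_gap: 0.0466
```

Run:
```python
from h import *
a=snap('side','s1')[:,:,::-1]
cv2.imwrite('pics/s1b.png',cv2.resize(a,(800,600)))
s=readout.get_state();print(s['t'],s['tool_pos'],R.from_rotvec(s['orientation']).as_matrix().round(3),s['joint_positions'].round(2))
```

```text
7.7 [0.68476982 0.17863997 0.32472332] [[ 0.967  0.256  0.005]
 [ 0.256 -0.967  0.   ]
 [ 0.005  0.001 -1.   ]] [ 0.1   0.52  0.94 -0.    1.67 -0.16]
```

View pics/s1b.png

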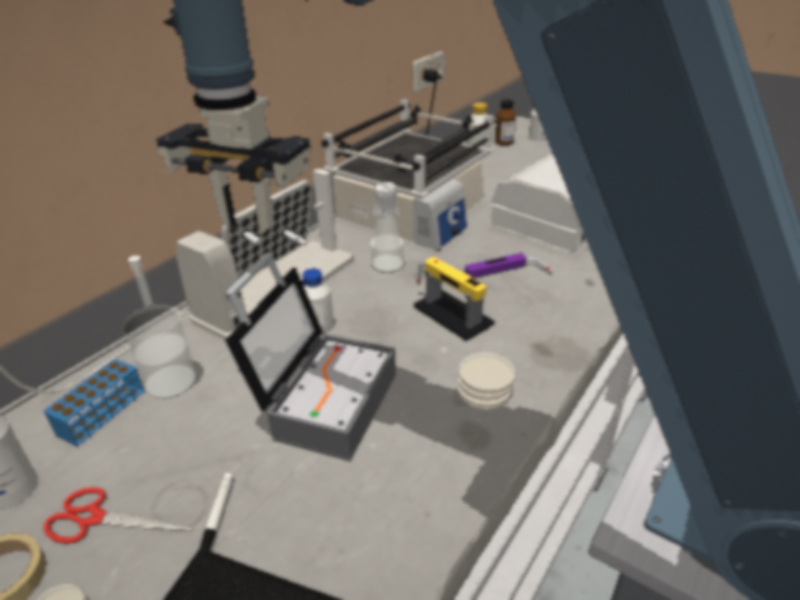

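Run:
```python
from h import *
K,T=load('w1'); o=-T[:3,:3].T@T[:3,3]; print(o-[.4647,.1207,.2404], T[:3,:3].round(2))
```

```text
[-0.01654819  0.06589947  0.14386637] [[ 0.97  0.26 -0.  ]
 [-0.25  0.94 -0.25]
 [-0.06  0.24  0.97]]
```

>>> jog_arm(
  moves=[
    [[0, 0, 0, -3.7, 4.85, 0, 0.6], [0, 0, 0, -3.7, 4.85, 0, 0.6], [0, 0, 0, -3.7, 4.85, 0, 0.6], [0, 0, 0, -3.7, 4.85, 0, 0.6], [0, 0, 0, -3.7, 4.85, 0, 0.6]],
  ],
)

```text
t: 8.32
tool_pos: [0.5655, -0.1045, 0.3206]
orientation: [-3.115, -0.405, 0.003]
force: [0.5, -0.3, 0.2]
finger_gap: 0.0559
```

>>> jog_arm(
  moves=[
    [[0, 0, 0, -3.7, 4.85, 0, 0.6], [0, 0, 0, 0, 0, 0, 0.6]],
  ],
)

```text
t: 8.57
tool_pos: [0.5416, -0.1632, 0.3206]
orientation: [-3.116, -0.395, 0.004]
force: [0.5, 0.6, 0.1]
finger_gap: 0.0558
```

>>> jog_arm(
  moves=[
    [[0, 0, 9.86, 0, 0, 0.6, 0.6], [0, 0, 9.86, 0, 0, 0.6, 0.6], [0, 0, 9.86, 0, 0, 0.6, 0.6], [0, 0, 9.86, 0, 0, 0.6, 0.6], [0, 0, 9.86, 0, 0, 0.6, 0.6]],
  ],
)

```text
t: 9.2
tool_pos: [0.5438, -0.1579, 0.2906]
orientation: [-2.997, 0.938, 0.003]
force: [-0.8, 0.0, 0.2]
finger_gap: 0.0555
```

>>> jog_arm(
  moves=[
    [[0, 0, 9.86, 0, 0, 0.6, 0.6], [0, 0, 9.86, 0, 0, 0.6, 0.6], [0, 0, 9.86, 0, 0, 0.6, 0.6], [0, 0, 9.86, 0, 0, 0.6, 0.6], [0, 0, 9.86, 0, 0, 0.6, 0.6]],
  ],
)

```text
t: 9.82
tool_pos: [0.5437, -0.1579, 0.2606]
orientation: [-2.334, 2.103, 0.003]
force: [0.9, 0.2, 0.3]
finger_gap: 0.056
```

>>> jog_arm(
  moves=[
    [[0, 0, 9.86, 0, 0, 0.6, 0.6], [0, 0, 9.86, 0, 0, 0.6, 0.6], [0, 0, 0, 0, 0, 0, 0.6]],
  ],
)

```text
t: 10.2
tool_pos: [0.5434, -0.158, 0.2485]
orientation: [1.947, -2.464, -0.004]
force: [0.8, -0.3, 0.1]
finger_gap: 0.0556
```

Run:
```python
from h import *
im=snap('wrist','w2'); cv2.imwrite('pics/w2b.png',cv2.resize(im[:,:,::-1],(800,600)))
s=readout.get_state();print(s['t'],s['tool_pos'],R.from_rotvec(s['orientation']).as_matrix().round(3),s['finger_gap'],s['joint_positions'].round(2))
c=np.array([.5447,-.1598,0]);d=np.array([np.cos(-.235),np.sin(-.235),0])
print(proj('w2',[c+[0,0,.101],c+.07*d+[0,0,.101],c-.07*d+[0,0,.101],c+.1*d+[0,0,.024]])*1.5625)
```

```text
10.25 [ 0.54365738 -0.15829881  0.24903359] [[-0.229 -0.973 -0.001]
 [-0.973  0.229  0.001]
 [-0.001  0.002 -1.   ]] 0.0557637619448432 [-0.48  0.28  1.48  0.    1.38  1.32]
[[403.70510859 294.84775289]
 [404.1388646  183.64621484]
 [403.31958857 393.68308336]
 [403.87942027 143.38977962]]
```

View pics/w2b.png

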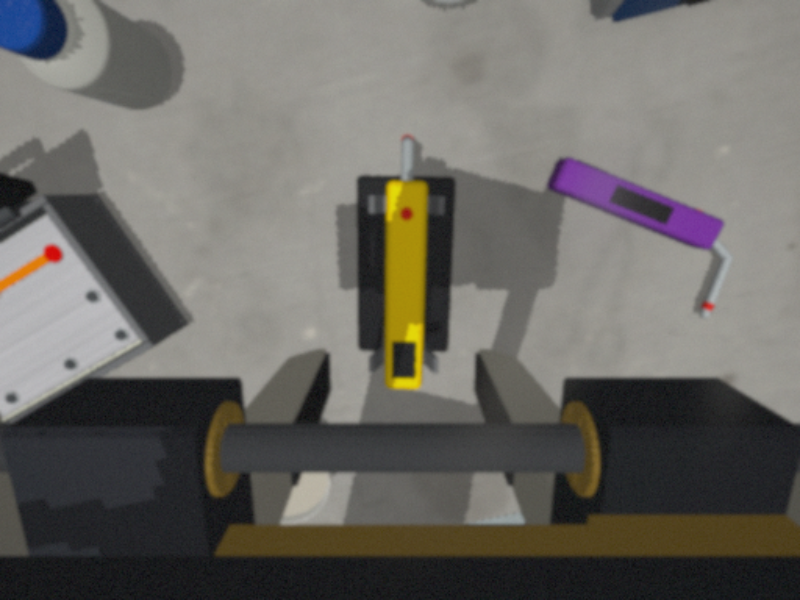

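>>> jog_arm(
  moves=[
    [[0, 0, 0, 0.27, -0.3, 4.0, 0.6], [0, 0, 0, 0, 0, 4.0, 0.6], [0, 0, 0, 0, 0, 4.0, 0.6], [0, 0, 0, 0, 0, 3.8, 0.6], [0, 0, 0, 0, 0, 0, 0.6]],
  ],
)

```text
t: 10.88
tool_pos: [0.544, -0.1613, 0.0891]
orientation: [1.947, -2.463, -0.01]
force: [-0.2, 0.2, 0.6]
finger_gap: 0.0555
```

>>> jog_arm(
  moves=[
    [[0, 0, 0, 0, 0, 0, 0], [0, 0, 0, 0, 0, 0, 0], [0, 0, 0, 0, 0, 0, 0], [0, 0, 0, 0, 0, 0, 0], [0, 0, 0, 0, 0, 0, 0]],
  ],
)

```text
t: 11.5
tool_pos: [0.5468, -0.1628, 0.0931]
orientation: [-1.943, 2.467, -0.003]
force: [0.3, 2.2, 5.8]
finger_gap: 0.0259
```

Run:
```python
from h import *
f=lambda u,v,z: ray('w2',u/1.5625,v/1.5625,z)
print('red',f(53,254,.054),'tip',f(407,137,.026),'wand', (f(407,181,.101)+f(404,388,.101))/2)
s=readout.get_state();print(s['t'],s['tool_pos'],R.from_rotvec(s['orientation']).as_matrix().round(3),s['finger_gap'])
```

```text
red [0.62384381 0.088019   0.054     ] tip [ 0.64567208 -0.18636439  0.026     ] wand [ 0.54727383 -0.16154622  0.101     ]
11.5 [ 0.54681472 -0.16280945  0.09305451] [[-0.234 -0.972  0.002]
 [-0.972  0.234 -0.   ]
 [-0.    -0.002 -1.   ]] 0.02592262626428954
```

>>> jog_arm(
  moves=[
    [[0, 0, 0, 0, 0, -0.5, 0], [0, 0, 0, 0, 0, -1.5, 0], [0, 0, 0, 0, 0, -3, 0], [0, 0, 0, 0, 0, -3, 0], [0, 0, 0, 0, 0, 0, 0]],
  ],
)

```text
t: 12.12
tool_pos: [0.5476, -0.1638, 0.1748]
orientation: [-1.943, 2.466, -0.009]
force: [0.1, 0.3, -0.7]
finger_gap: 0.0257
```

>>> jog_arm(
  moves=[
    [[0, 0, 0, -3.75, 1.81, 0, 0], [0, 0, 0, -3.75, 1.81, 0, 0], [0, 0, 0, -3.75, 1.81, 0, 0], [0, 0, 0, -3.75, 1.81, 0, 0], [0, 0, 0, -3.75, 1.81, 0, 0]],
  ],
)

```text
t: 12.75
tool_pos: [0.5006, 0.0419, 0.1705]
orientation: [1.943, -2.466, -0.002]
force: [-0.5, 0.1, -1.5]
finger_gap: 0.0254
```

>>> jog_arm(
  moves=[
    [[0, 0, 0, -3.75, 1.81, 0, 0], [0, 0, 0, -3.75, 1.81, 0, 0], [0, 0, 0, -3.75, 1.81, 0, 0], [0, 0, 0, -3.75, 1.81, 0, 0], [0, 0, 0, -3.75, 1.81, 0, 0]],
  ],
)

```text
t: 13.38
tool_pos: [0.4565, 0.2451, 0.1705]
orientation: [1.943, -2.466, -0.001]
force: [-0.3, -0.4, -1.3]
finger_gap: 0.0257
```

>>> jog_arm(
  moves=[
    [[0, 0, 0, 0, 0, 1.5, 0], [0, 0, 0, 0, 0, 1.5, 0], [0, 0, 0, 0, 0, 0, 0], [0, 0, 0, 0, 0, 0, 0]],
  ],
)

```text
t: 13.88
tool_pos: [0.458, 0.2432, 0.1415]
orientation: [1.942, -2.469, -0.0]
force: [-0.1, -0.2, -1.8]
finger_gap: 0.0258
```

Run:
```python
from h import *
s=readout.get_state();print(s['t'],s['tool_pos'],R.from_rotvec(s['orientation']).as_matrix().round(3),s['finger_gap'],s['joint_positions'].round(2))
im=snap('wrist','w3')[:,:,::-1]; t=snap('top','t3')[:,:,::-1];sd=snap('side','s3')[:,:,::-1]
K,T=load('w3')
g=proj('t3',[[.5539,.2218,.06]])[0].astype(int); h=proj('s3',[[.5539,.2218,.06]])[0].astype(int);print(g,h)
def crop(a,c,w,hh): x=max(0,c[0]-w//2);y=max(0,c[1]-hh//2);print((x,y));return a[y:y+hh,x:x+w]
A=cv2.resize(im[0:260],(512,260)); B=cv2.resize(crop(t,g+[15,0],80,60),(400,300),interpolation=cv2.INTER_CUBIC);C=cv2.resize(crop(sd,h,80,60),(400,300),interpolation=cv2.INTER_CUBIC)
o=np.zeros((600,800,3),np.uint8);o[:260,:512]=A;o[300:,:400]=B;o[300:,400:]=C
cv2.imwrite('pics/c3.png',o)
```

```text
13.875 [0.45802915 0.2431701  0.14153724] [[-0.235 -0.972 -0.   ]
 [-0.972  0.235 -0.   ]
 [ 0.     0.    -1.   ]] 0.025832473481336122 [ 0.27  0.29  1.75 -0.    1.1   2.08]
[168 192] [201 261]
(np.int64(143), np.int64(162))
(np.int64(161), np.int64(231))
```

View pics/c3.png

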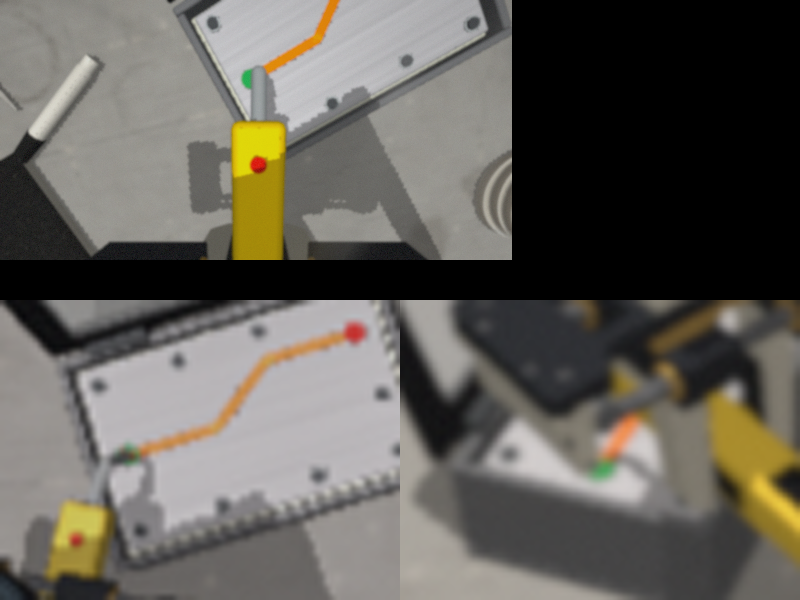

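```bash
python3 - <<'E'
import cv2,numpy as np
w=cv2.imread('pics/w3.png')[50:110,220:300];t=cv2.imread('pics/t3.png')[175:205,153:193]
o=np.hstack([cv2.resize(w,(400,300),interpolation=cv2.INTER_CUBIC),cv2.resize(t,(400,300),interpolation=cv2.INTER_CUBIC)])
cv2.imwrite('pics/c4.png',o)
E
python3 - <<'E'
from h import *
for tip in ([.5539,.2218,.0745],):
  print(proj('w3',[tip]),proj('t3',[tip]))
g=[.5539,.2218,.054];print(proj('w3',[g]),proj('t3',[g]))
E
```

```text
[[254.06007259  75.9682557 ]] [[167.79233615 192.67097999]]
[[254.32493456  80.00846666]] [[169.38658653 192.96564295]]
```

View pics/c4.png

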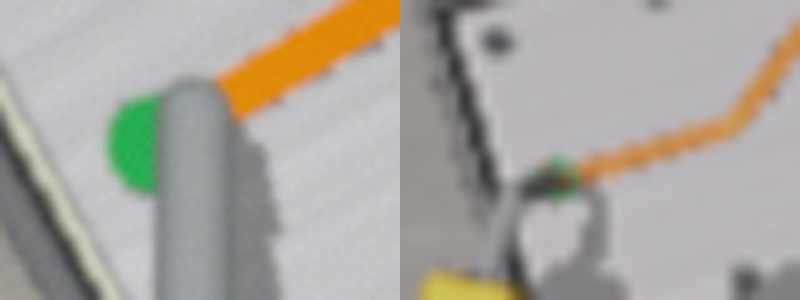

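>>> jog_arm(
  moves=[
    [[0, 0, 0, -0.45, 0.15, 0, 0], [0, 0, 0, 0, 0, 0.8, 0], [0, 0, 0, 0, 0, 0.5, 0], [0, 0, 0, 0, 0, 0, 0], [0, 0, 0, 0, 0, 0, 0]],
  ],
)

```text
t: 14.65
tool_pos: [0.4573, 0.2488, 0.1287]
orientation: [1.945, -2.467, -0.0]
force: [0.3, -0.1, -1.3]
finger_gap: 0.0262
```

Run:
```python
from h import *
s=readout.get_state();print(s['t'],s['tool_pos'],s['force'])
w=snap('wrist','w4')[:,:,::-1]; sd=snap('side','s4')[:,:,::-1]
s=readout.get_state();print(s['t'],s['tool_pos'])
h=proj('s4',[[.5539,.2218,.06]])[0].astype(int);print(h)
A=cv2.resize(w[40:100,220:300],(400,300),interpolation=cv2.INTER_CUBIC); x,y=h-[20,18]
B=cv2.resize(sd[y:y+30,x:x+40],(400,300),interpolation=cv2.INTER_CUBIC)
C=cv2.resize(w[0:120,180:340],(400,300))
D=cv2.resize(sd[h[1]-60:h[1]+60,h[0]-80:h[0]+80],(400,300))
cv2.imwrite('pics/c5.png',np.vstack([np.hstack([A,B]),np.hstack([C,D])]))
```

```text
14.65 [0.45726361 0.24883952 0.12869377] [ 0.32819896 -0.14802818 -1.33494184]
14.75 [0.45739993 0.24885802 0.12889444]
[201 261]
```

View pics/c5.png

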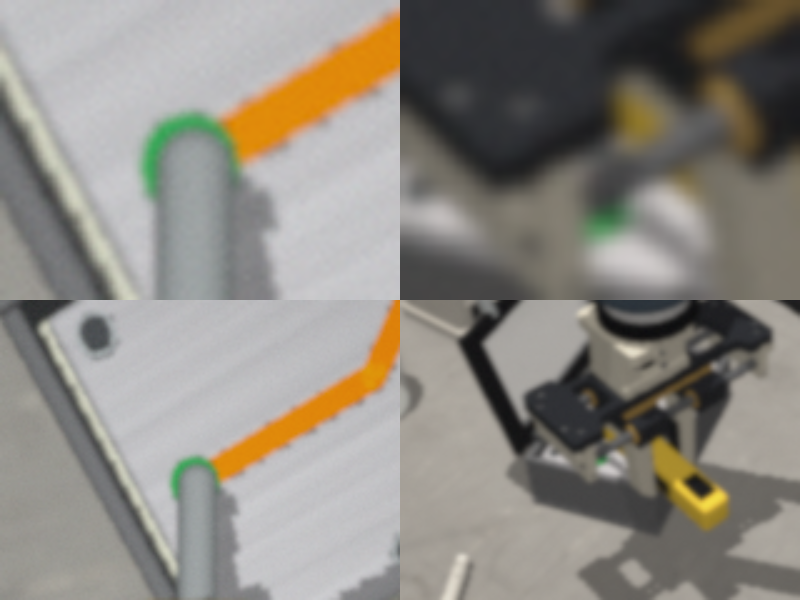

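Run:
```python
from h import *
for z in(.03,.06,.088,.095): print(z,ray('top0',709/4.4+145,65/4.4+145,z)-[.5460,-.1606,0])
T=np.array([.4573,.2488,0]); 
for off in ([.0986,-.0235],[.0997,-.0251],[.0960,-.0235]):
  for z in(.059,.09,.124): print(off,z,((proj('w4',[T+[*off,z]])-[220,40])*5).round(0), (proj('w3',[[.458+off[0],.2432+off[1],z+.013]])-[220,50])[0]*5)
d=np.array([.972,-.235,0]);C=T+[.0013,-.0002,.124]
for a,h in((.07,0),(.08,0),(.09,0),(.1,0),(.1,-.02),(.1,-.064)): print(a,h,((proj('w4',[C+a*d+[0,0,h]])-[220,40])*5).round(0))
print(load('w4')[0][0])
```

```text
0.03 [ 0.09850752 -0.03023383  0.03      ]
0.06 [ 0.09467399 -0.0258649   0.06      ]
0.088 [ 0.09109603 -0.02178724  0.088     ]
0.095 [ 0.09020155 -0.02076783  0.095     ]
[0.0986, -0.0235] 0.059 [[183. 158.]] [180.83000086 107.87855   ]
[0.0986, -0.0235] 0.09 [[182. 115.]] [180.12831426  64.69234316]
[0.0986, -0.0235] 0.124 [[181.  45.]] [179.00204435  -4.62539214]
[0.0997, -0.0251] 0.059 [[192. 146.]] [190.43017748  96.3957996 ]
[0.0997, -0.0251] 0.09 [[193. 101.]] [191.43857922  51.07017632]
[0.0997, -0.0251] 0.124 [[195.  28.]] [193.05851468 -21.74265354]
[0.096, -0.0235] 0.059 [[187. 178.]] [185.33365425 127.87808599]
[0.096, -0.0235] 0.09 [[187. 138.]] [185.43282892  88.39761104]
[0.096, -0.0235] 0.124 [[188.  75.]] [185.59177998  25.12073735]
0.07 0 [[183. 381.]]
0.08 0 [[183. 274.]]
0.09 0 [[184. 162.]]
0.1 0 [[184.  46.]]
0.1 -0.02 [[184.  90.]]
0.1 -0.064 [[184. 157.]]
[293.8035624    0.         257.17716291]
```

Run:
```python
from h import *
g=ray('w4',258.2,72,.054);b=ray('w4',328,30,.054);d=b-g;print(g,b,np.linalg.norm(d),'yaw',np.degrees(np.arctan2(d[0],-d[1])))
r=ray('w2',53/1.5625,254/1.5625,.054);d=r-g;print('g-r',d,np.linalg.norm(d),np.degrees(np.arctan2(d[1],d[0])))
# top view orange refined, lid open
im=cv2.imread('pics/t3.png')
P=lambda u,v:ray('t3',143+u/5,162+v/5,.054)
q=[P(128,154),P(217,129),P(268,59),P(355,32)];
for i in range(3): d=q[i+1]-q[i];print(d[:2].round(4),np.linalg.norm(d).round(4),np.degrees(np.arctan2(d[0],-d[1])).round(1))
d=q[3]-q[0];print(d,np.degrees(np.arctan2(d[1],d[0])))
```

```text
[0.55607779 0.22406943 0.054     ] [0.57071729 0.17243868 0.054     ] 0.053666086566329506 yaw 15.830271864161631
g-r [ 0.06776602 -0.13605043  0.        ] 0.1519932644975108 -63.522340028492486
[ 0.0134 -0.0531] 0.0547 14.1
[ 0.0409 -0.0311] 0.0513 52.8
[ 0.0147 -0.0521] 0.0542 15.7
[ 0.06893327 -0.13629005  0.        ] -63.17046169913362
```

>>> jog_arm(
  moves=[
    [[0, 0, 0, -0.05, -0.05, 0.05, 0], [0, 0, 0, 0, 0, 0, 0], [0, 0, 0, 0.219, -0.12, 0, 0], [0, 0, 0, 0.219, -0.12, 0, 0]],
  ],
)

```text
t: 15.25
tool_pos: [0.4592, 0.2442, 0.1283]
orientation: [-1.945, 2.467, -0.0]
force: [0.4, 0.1, -1.6]
finger_gap: 0.026
```

>>> jog_arm(
  moves=[
    [[0, 0, 0, 0.219, -0.12, 0, 0], [0, 0, 0, 0.219, -0.12, 0, 0], [0, 0, 0, 0.219, -0.12, 0, 0], [0, 0, 0, 0.219, -0.12, 0, 0], [0, 0, 0, 0.219, -0.12, 0, 0]],
  ],
)

```text
t: 15.88
tool_pos: [0.4625, 0.2322, 0.1282]
orientation: [1.945, -2.467, -0.0]
force: [0.1, -0.1, -1.6]
finger_gap: 0.0263
```

>>> jog_arm(
  moves=[
    [[0, 0, 0, 0.219, -0.12, 0, 0], [0, 0, 0, 0.219, -0.12, 0, 0], [0, 0, 0, 0.219, -0.12, 0, 0], [0, 0, 0, 0.219, -0.12, 0, 0], [0, 0, 0, 0.219, -0.12, 0, 0]],
  ],
)

```text
t: 16.5
tool_pos: [0.4657, 0.2201, 0.1282]
orientation: [1.945, -2.467, -0.0]
force: [0.5, -0.4, -1.8]
finger_gap: 0.0254
```

>>> jog_arm(
  moves=[
    [[0, 0, 0, 0.219, -0.12, 0, 0], [0, 0, 0, 0.219, -0.12, 0, 0], [0, 0, 0, 0.219, -0.12, 0, 0], [0, 0, 0, 0.219, -0.12, 0, 0], [0, 0, 0, 0.219, -0.12, 0, 0]],
  ],
)

```text
t: 17.12
tool_pos: [0.469, 0.2081, 0.1283]
orientation: [1.944, -2.467, -0.0]
force: [-0.4, -0.1, -1.4]
finger_gap: 0.0257
```

>>> jog_arm(
  moves=[
    [[0, 0, 0, 0.219, -0.12, 0, 0], [0, 0, 0, 0.219, -0.12, 0, 0], [0, 0, 0, 0.219, -0.12, 0, 0], [0, 0, 0, 0.219, -0.12, 0, 0], [0, 0, 0, 0.219, -0.12, 0, 0]],
  ],
)

```text
t: 17.75
tool_pos: [0.4723, 0.196, 0.1283]
orientation: [1.945, -2.467, -0.0]
force: [-0.3, -0.9, -0.6]
finger_gap: 0.026
```

Run:
```python
from h import *
s=readout.get_state();print(s['t'],s['tool_pos'],s['force'])
w=snap('wrist','w5')[:,:,::-1]; sd=snap('side','s5')[:,:,::-1]
A=cv2.resize(w[40:100,220:300],(400,300),interpolation=cv2.INTER_CUBIC)
h=proj('s5',[[.570,.1687,.06]])[0].astype(int); x,y=h-[30,24]
B=cv2.resize(sd[y:y+45,x:x+60],(400,300),interpolation=cv2.INTER_CUBIC)
cv2.imwrite('pics/c6.png',np.hstack([A,B]))
```

```text
17.75 [0.472296   0.19604343 0.12825967] [-0.28297865 -0.89534627 -0.5736042 ]
```

View pics/c6.png

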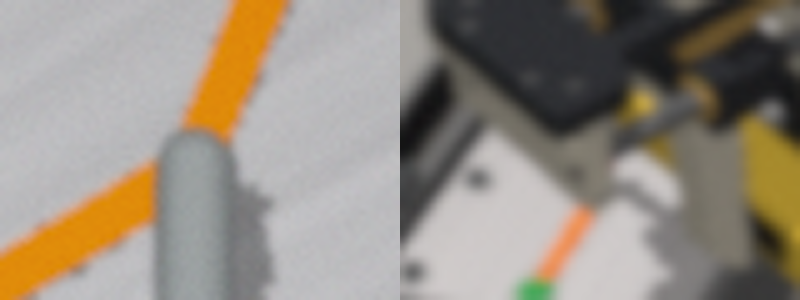

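>>> jog_arm(
  moves=[
    [[0, 0, 0, 0.1, -0.229, 0, 0], [0, 0, 0, 0.1, -0.229, 0, 0], [0, 0, 0, 0.1, -0.229, 0, 0], [0, 0, 0, 0.1, -0.229, 0, 0], [0, 0, 0, 0.1, -0.229, 0, 0]],
  ],
)

```text
t: 18.48
tool_pos: [0.4824, 0.1885, 0.1282]
orientation: [1.945, -2.467, -0.0]
force: [-0.3, 0.1, -1.7]
finger_gap: 0.0257
```

>>> jog_arm(
  moves=[
    [[0, 0, 0, 0.1, -0.229, 0, 0], [0, 0, 0, 0.1, -0.229, 0, 0], [0, 0, 0, 0.1, -0.229, 0, 0], [0, 0, 0, 0.1, -0.229, 0, 0], [0, 0, 0, 0.1, -0.229, 0, 0]],
  ],
)

```text
t: 19.1
tool_pos: [0.4923, 0.181, 0.1283]
orientation: [1.945, -2.467, 0.0]
force: [-1.0, -0.7, -1.0]
finger_gap: 0.0259
```

>>> jog_arm(
  moves=[
    [[0, 0, 0, 0.1, -0.229, 0, 0], [0, 0, 0, 0.1, -0.229, 0, 0], [0, 0, 0, 0.1, -0.229, 0, 0], [0, 0, 0, 0.1, -0.229, 0, 0], [0, 0, 0, 0.1, -0.229, 0, 0]],
  ],
)

```text
t: 19.73
tool_pos: [0.5023, 0.1735, 0.1283]
orientation: [-1.945, 2.467, -0.0]
force: [0.9, 0.3, -1.1]
finger_gap: 0.026
```

>>> jog_arm(
  moves=[
    [[0, 0, 0, 0.1, -0.229, 0, 0], [0, 0, 0, 0.1, -0.229, 0, 0], [0, 0, 0, 0.1, -0.229, 0, 0], [0, 0, 0, 0.1, -0.229, 0, 0], [0, 0, 0, 0.1, -0.229, 0, 0]],
  ],
)

```text
t: 20.35
tool_pos: [0.5123, 0.1659, 0.1283]
orientation: [1.945, -2.467, -0.0]
force: [-1.4, -0.5, -1.7]
finger_gap: 0.0257
```

Run:
```python
from h import *
s=readout.get_state();print(s['t'],s['tool_pos'],s['force'])
w=snap('wrist','w6')[:,:,::-1]
cv2.imwrite('pics/c7.png',np.hstack([cv2.resize(w[40:100,220:300],(400,300),interpolation=cv2.INTER_CUBIC),cv2.resize(w[0:120,220:380],(400,300))]))
```

```text
20.35 [0.51226299 0.16594014 0.12825944] [-1.43057964 -0.5471168  -1.68173236]
```

View pics/c7.png

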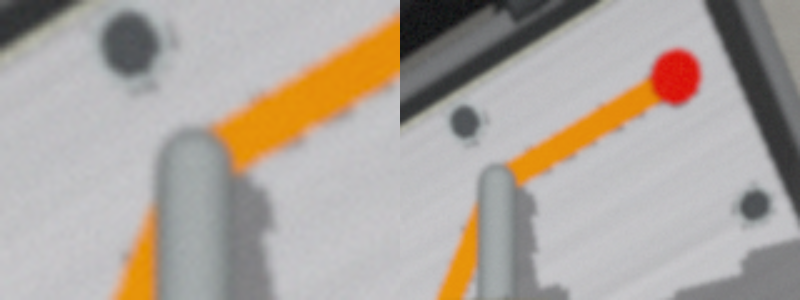

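>>> jog_arm(
  moves=[
    [[0, 0, 0, 0.219, -0.1, 0, 0], [0, 0, 0, 0.219, -0.1, 0, 0], [0, 0, 0, 0.219, -0.12, 0, 0], [0, 0, 0, 0.219, -0.12, 0, 0], [0, 0, 0, 0.219, -0.12, 0, 0]],
  ],
)

```text
t: 21.02
tool_pos: [0.515, 0.1539, 0.1283]
orientation: [1.945, -2.467, 0.0]
force: [0.0, 0.3, -1.7]
finger_gap: 0.0256
```

>>> jog_arm(
  moves=[
    [[0, 0, 0, 0.219, -0.12, 0, 0], [0, 0, 0, 0.219, -0.12, 0, 0], [0, 0, 0, 0.219, -0.12, 0, 0], [0, 0, 0, 0.219, -0.12, 0, 0], [0, 0, 0, 0.219, -0.12, 0, 0]],
  ],
)

```text
t: 21.65
tool_pos: [0.5184, 0.1419, 0.1283]
orientation: [-1.945, 2.467, -0.0]
force: [-1.2, 0.7, -1.4]
finger_gap: 0.0258
```

>>> jog_arm(
  moves=[
    [[0, 0, 0, 0.219, -0.12, 0, 0], [0, 0, 0, 0.219, -0.12, 0, 0], [0, 0, 0, 0.219, -0.12, 0, 0], [0, 0, 0, 0.219, -0.12, 0, 0], [0, 0, 0, 0.219, -0.12, 0, 0]],
  ],
)

```text
t: 22.28
tool_pos: [0.5216, 0.1298, 0.1282]
orientation: [-1.945, 2.467, -0.0]
force: [-0.2, 0.4, -1.8]
finger_gap: 0.026
```

>>> jog_arm(
  moves=[
    [[0, 0, 0, 0.219, -0.12, 0, 0], [0, 0, 0, 0.219, -0.12, 0, 0], [0, 0, 0, 0.219, -0.12, 0, 0], [0, 0, 0, 0.219, -0.12, 0, 0], [0, 0, 0, 0.219, -0.12, 0, 0]],
  ],
)

```text
t: 22.9
tool_pos: [0.5249, 0.1178, 0.1283]
orientation: [-1.945, 2.467, -0.0]
force: [1.3, -0.3, -1.4]
finger_gap: 0.0257
```

>>> jog_arm(
  moves=[
    [[0, 0, 0, 0.219, -0.12, 0, 0], [0, 0, 0, 0.219, -0.12, 0, 0], [0, 0, 0, 0.1, -0.05, 0, 0], [0, 0, 0, 0, 0, 0, 0]],
  ],
)

```text
t: 23.4
tool_pos: [0.5264, 0.112, 0.1282]
orientation: [1.944, -2.468, -0.0]
force: [-0.2, -0.6, -1.6]
finger_gap: 0.0261
```

Run:
```python
from h import *
s=readout.get_state();print(s['t'],s['tool_pos'],s['force'])
w=snap('wrist','w7').astype(int)[40:100,220:300]
m=(w[...,0]>150)&(w[...,1]<60)&(w[...,2]<60);v,u=np.nonzero(m);print(len(u),u.min()*5,u.max()*5,v.min()*5,v.max()*5)
```

```text
23.4 [0.52641182 0.11195084 0.12823155] [-0.16107667 -0.58596377 -1.57172079]
26 140 185 120 180
```

>>> jog_arm(
  moves=[
    [[0, 0, 0, 0, 0, -1, 0], [0, 0, 0, 0, 0, -2, 0], [0, 0, 0, 0, 0, -3, 0], [0, 0, 0, 0, 0, 0, 0]],
  ],
)

```text
t: 23.95
tool_pos: [0.5282, 0.1122, 0.191]
orientation: [-1.942, 2.463, -0.006]
force: [-0.2, -0.3, -2.7]
finger_gap: 0.0259
```

>>> jog_arm(
  moves=[
    [[0, 0, 0, 3.752, -1.19, 0, 0], [0, 0, 0, 3.752, -1.19, 0, 0], [0, 0, 0, 3.752, -1.19, 0, 0], [0, 0, 0, 3.752, -1.19, 0, 0], [0, 0, 0, 3.752, -1.19, 0, 0]],
  ],
)

```text
t: 24.58
tool_pos: [0.5398, -0.0853, 0.1871]
orientation: [1.944, -2.467, -0.002]
force: [0.6, -0.1, -1.3]
finger_gap: 0.0256
```

>>> jog_arm(
  moves=[
    [[0, 0, 0, 3.752, -1.19, 0, 0], [0, 0, 0, 3.752, -1.19, 0, 0], [0, 0, 0, 0, 0, 0, 0], [0, 0, 0, 0, 0, 2, 0], [0, 0, 0, 0, 0, 0, 0]],
  ],
)

```text
t: 25.2
tool_pos: [0.5445, -0.1613, 0.1661]
orientation: [1.944, -2.466, -0.007]
force: [0.2, -0.0, -2.0]
finger_gap: 0.0258
```

Run:
```python
from h import *
s=readout.get_state();print(s['t'],s['tool_pos'],R.from_rotvec(s['orientation']).as_matrix().round(3),s['force'])
```

```text
25.2 [ 0.54447078 -0.16127142  0.16608985] [[-0.233 -0.972 -0.004]
 [-0.972  0.233  0.003]
 [-0.002  0.005 -1.   ]] [ 0.21602809 -0.02129211 -2.00424534]
```

>>> jog_arm(
  moves=[
    [[0, 0, 0, 0, 0, 2.5, 0], [0, 0, 0, 0, 0, 2.0, 0], [0, 0, 0, 0, 0, 1.0, 0], [0, 0, 0, 0, 0, 0.5, 0], [0, 0, 0, 0, 0, 0, 0]],
  ],
)

```text
t: 25.82
tool_pos: [0.5462, -0.1627, 0.1086]
orientation: [-1.945, 2.467, -0.001]
force: [0.8, -0.0, -1.7]
finger_gap: 0.0257
```

>>> jog_arm(
  moves=[
    [[0, 0, 0, 0, 0, 0.5, 0], [0, 0, 0, 0, 0, 0.5, 0], [0, 0, 0, 0, 0, 0.5, 0], [0, 0, 0, 0, 0, 0, 0], [0, 0, 0, 0, 0, 0, 0]],
  ],
)

```text
t: 26.45
tool_pos: [0.5461, -0.1625, 0.0931]
orientation: [-1.944, 2.467, 0.001]
force: [1.2, 1.6, -0.9]
finger_gap: 0.0258
```

>>> jog_arm(
  moves=[
    [[0, 0, 0, 0, 0, 0.1, 0], [0, 0, 0, 0, 0, 0, 0], [0, 0, 0, 0, 0, 0, 0.3], [0, 0, 0, 0, 0, 0, 0.6], [0, 0, 0, 0, 0, 0, 0.6]],
  ],
)

```text
t: 27.08
tool_pos: [0.546, -0.163, 0.0921]
orientation: [1.944, -2.467, 0.0]
force: [0.6, -0.0, -0.3]
finger_gap: 0.0434
```

>>> jog_arm(
  moves=[
    [[0, 0, 0, 0, 0, 0, 0.6], [0, 0, 0, 0, 0, -1.5, 0.6], [0, 0, 0, 0, 0, -4, 0.6], [0, 0, 0, 0, 0, -4, 0.6], [0, 0, 0, 0, 0, -4, 0.6]],
  ],
)

```text
t: 27.7
tool_pos: [0.5461, -0.1628, 0.2298]
orientation: [-1.944, 2.467, -0.002]
force: [0.3, -0.5, 0.0]
finger_gap: 0.0558
```

>>> jog_arm(
  moves=[
    [[0, 0, 0, 0, 5, -2, 0.6], [0, 0, 0, 0, 5, 0, 0.6], [0, 0, 0, 0, 0, 0, 0.6]],
  ],
)

```text
t: 28.08
tool_pos: [0.446, -0.1382, 0.2485]
orientation: [1.944, -2.468, 0.0]
force: [1.6, -0.4, 0.5]
finger_gap: 0.0557
```

Run:
```python
from h import *
s=readout.get_state();print(s['t'],s['tool_pos'],s['force'])
w=snap('wrist','w8')[:,:,::-1];t=snap('side','s8')[:,:,::-1]
o=np.hstack([cv2.resize(w[0:300],(400,234)),cv2.resize(t[50:350],(400,234))])
z=cv2.resize(t[150:225,250:350],(400,300),interpolation=cv2.INTER_CUBIC); z2=cv2.resize(w[20:170,160:360],(400,300))
cv2.imwrite('pics/c8.png',np.vstack([o,np.hstack([z2,z])]))
```

```text
28.075 [ 0.44604842 -0.1382158   0.24852707] [ 1.58337986 -0.37290746  0.48930138]
```

View pics/c8.png

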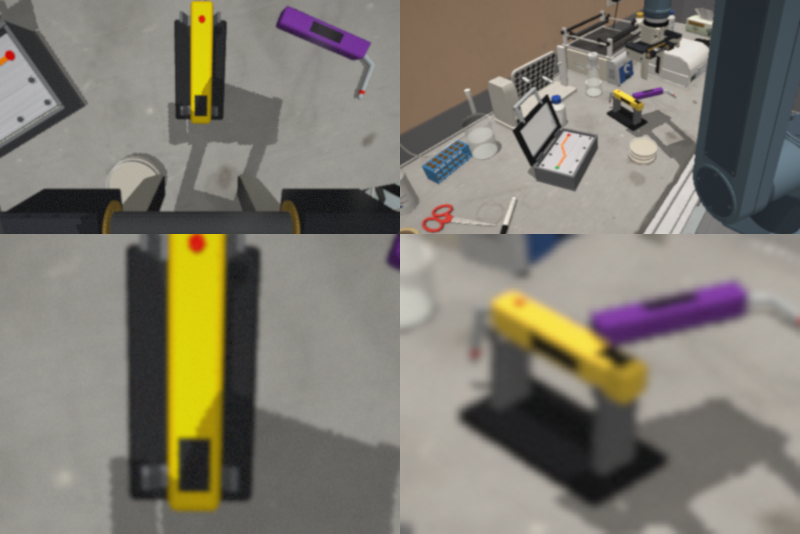

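The wand lies level in both saddles with its nose forward. The lid is open and the bystanders are in place.

```bash
python3 -c "
from workcell import workorder;print(workorder.hand_in())"
```

```text
the job is handed in; nothing more can be done
None
```

I opened the lid by its bar and let it settle back on its stop. Then I took the yellow wand and traced the seam from green round both bends to red, at about 2 cm/s. I laid the wand back in its rest and handed in at about 28 s.

- **Sideways on the seam:** wrist-camera checks put the tip within about 1 mm of the line at the green dot and both bends. At the red dot I judged this from pixel counts rather than a viewed picture, with the same result.
- **Height above the seam:** I estimated this from the grip at about 4.5–6.5 mm and did not confirm it in an image, because the gripper hid the tip from the side camera. The force readings showed only the wand's weight, so there was no sign of pressing on the case.
- **One disagreement:** while I was gripping the wand, the arm read about 2 mm above its commanded height with about 6 N upward. That is why the height is given as a range.
- **Final state:** the last pictures show the wand level in both saddles with its nose pointing as before, and the lid open. The dishes, bottle and flask look undisturbed, and the gripper is clear of everything.

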